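# Load a bearing housing through the wash cabinet's check flap

## Robot

A 6-joint arm with a two-finger parallel gripper is mounted at the origin on the work surface. World frame = base frame: x ahead of the robot, y to its left, z up, the work surface at z = 0. Lengths are in m, angles in rad, forces in N, time in s.
With the tool pointing down it reaches from about 0.375 to 0.975 m from the base axis. Payload 3.8 kg.
Tool frame: the origin (TCP) lies at the very end of the fingers, on their centre line; the grasp point (between the pads) lies 19 mm behind it; z points along the fingers, y is the direction in which the jaws open and shut (so a half turn about z gives the same grasp; the last joint's range is limited). The gripper opens to 85 mm and grips with 20 to 120 N. Pads are 22 mm wide; open, the fingers measure 114 mm over their backs; the gripper's body (76 mm by 85 mm) begins 54 mm behind the grasp point. The pads swing forward as they close: fully open they stand 13 mm farther back than shut.
Start: joints at [1.285, 0.264, 1.604, -0, 1.274, -0.037], TCP at [0.166, 0.654, 0.231] pointing down, gripper open.
Joint ranges: [-2.63, 2.63], [-0.94, 2.18], [0.31, 2.57], [-1.31, 4.45], [0, 2.66], [-2.55, 2.55]. Speed limits (rad/s): [2.57, 2.57, 3.14, 3.14, 3.14, 3.14].

## Interface

Orientations are given as a rotation vector (axis times angle).
In Python, from workcell import read_state, read_camera, camera_info, finish_job gives the robot as it stands. The module is installed in compiled form; this text tells all that it offers.
- The arm moves only by the tool play_rows, never from a script. Its argument "motion" is a list of rows, each a list of 5 numbers: the shift along the tool's x, y, z in units of 1000 mm (1.0 is 1000 mm), then the turn about the tool's z in units of 2 pi rad (1.0 is 2 pi rad), then the finger opening in mm, from 0 to 85.4. A call has 1 to 5 rows; each row shifts and turns the commanded pose from where the row before left it, along the tool's axes as they then stand; what a row does not reach is not made up. A row lasts 1/8 s, in which the tool goes at most 62.5 mm and 10.7 degrees, less where a joint would pass 70% of its speed; a pose out of reach is approached as far as the arm can. A call with a number of a shift or a turn outside -1 to 1 is refused whole. A call with a gripper value outside its range is refused whole. The fingers move at their own pace and stop on an object; "squeeze" is the grip in N (left out, the last holds). Time passes only in rows, so rows that do not move let the fingers close. It gives the time, the measured TCP pose, the force and the opening at its end, in the units of the state.
- read_state(): the state, without advancing time (a new reading comes with each control period).
- read_camera(name): name is "scene" or "side" or "wrist"; returns the picture (480x640x3 uint8, red, green, blue); there is no depth.
- camera_info(name): a dict with "intrinsics" (3x3 intrinsics, pixels), "pose" (4x4, takes a point from camera to world coordinates). Camera axes: x right, y down, z forward; pixel columns grow to the right and rows downward; lengths in m; the calibration is good to about 2 mm. A picture is of the moment at which its call begins: read the wrist's pose just before it. camera_info takes no time and is no camera call; for the wrist camera it gives the pose at the moment of the call.
- finish_job(): hands the job in, once; it reports no verdict.
The state is a dict: "time": time; "q": joint angles; "joint_vel": joint speeds; "joint_torque": joint torques, N m; "tool_pos": TCP position; "tcp_rot": TCP orientation; "wrist_force": force on the tool from outside, world axes, zero at the start; "torque": the same for the moment, N m; "width": opening from 0.0 (shut) to 1.0 (fully open).
Only numpy, scipy, OpenCV 4.12 (cv2) and the standard library are available. Lean on these libraries where they do the work, as an engineer would, in place of code of your own. Each camera call takes 0.05 s, during which the arm holds its last target. There are 200 camera calls.

## Task

With the push stick, slide the brass bearing housing along the runway and through the yellow check flap until it meets the black face of the stop inside the wash cabinet, and press it home there gently for about a second, with about 10 N more than it takes to slide it and never more than 15 N on the stop. Then draw the stick out so that the flap falls shut, stand the stick back upright on its black mat, and leave everything else on the bench where it is.

Things in the scene. Friction and masses are not known exactly. Their poses are not given: they have to be found in the camera images.
- station: Fixed blue runway and wash cabinet with a top of cross bars 28 mm apart. Origin: on the bench under the gate; x = pushing direction, z up. Floor plate 3 mm thick, x = -150 to 200 mm; two guide rails along it, 62 mm apart, 16 mm high. Cabinet: x = -6 to 206 mm, 100 mm wide, 102 mm high, closed except the gate at x = 0 (74 mm wide, 80 mm high over the bench). The runway before it is open above.
- flap (a joint): Yellow check flap in the gate, 58 mm wide, 3 mm thick, 80 g, hinged at the top 80 mm over the bench; lower edge 9 mm over the bench when shut. 0 = shut, grows as it swings into the cabinet, up to 1.4 rad. Opens inwards only, falls shut by its weight and lies on whatever is beneath it; pushing it open takes under 2 N.
- stop: Fixed red stop block in the cabinet, 50 mm wide, 44 mm high, on the floor plate; x axis as the station's. On guide pins before it sits a black face plate 46 mm wide, clamped rigidly where the last job left it: the face that the housing meets lies anywhere from 12 to 42 mm before the block's origin (x = -12 to -42 mm). That setting is not measured: find it by feel.
- housing: The brass bearing housing, 0.35 to 0.6 kg: square flange 56 x 56 x 16 mm with a round boss 44 mm across on top (38 mm high in all) and a dark bore. Origin: centre of its underside; z up, x within about 2 degrees of the station's x. It lies on the runway's floor plate before the gate; sliding it takes about 2 to 7 N. It should stay flat on the plate.
- housing_nose (a point): Middle of the housing's front flange face, 28 mm ahead (+x) of its origin and 8 mm up.
- housing_tail (a point): Middle of the housing's rear flange face, 28 mm behind its origin and 8 mm up: the stick pushes here.
- stick: Push stick, 160 g, on its foot and head. Origin: underside, below the handle; x along the stick to its head. Orange handle 30 mm (x) by 16 mm (y), top 67 mm up, on a foot 34 x 44 x 6 mm; round steel shaft, 12 mm, top 36 mm up, to a head plate 40 mm wide, 34 mm high, flat front face at x = 170 mm. Drawn out level it does not catch the flap.
- stick_grip (a point): On the stick's handle, 50 mm over its underside: a good place to grip from above, across the 16 mm.
- stick_tip (a point): Middle of the stick head's front face, x = 170 mm and 8 mm up in the stick's frame.
- mat: Fixed black mat on the bench, 280 mm (x) by 120 mm (y), 3 mm thick, where the stick stands at the start and must stand at the end, either way round. Origin: centre of its underside.
- old_housing: Bystander: dark steel housing of the same shape. Leave it alone.
- spray_can: Bystander: red tin, 64 mm across, 110 mm high. Leave it alone.
- bearing_ring: Bystander: steel ring, 72 mm across, 18 mm high. Leave it alone.
- wrench: Bystander: wrench lying on the bench. Leave it alone.
- grease_jar: Bystander: yellow jar, 70 mm across, 80 mm high. Leave it alone.
There are look-alikes about, which are no part of the job. There is more than one size of the housing; the one meant has the size given above.

How it is judged:
On the way, in this order (a step that is already met when the one before it is completed fails the run):
1. the stick pushes the housing under the gate, which lifts the flap (value of joint flap above 0.3 rad and contact force between stick and housing above 0.3 N and x of housing in the frame of station between -0.03 and 0.06 m), for 0.02 s.
2. the stick presses the housing home against the stop with 4 N or more for 0.4 s (contact force between housing and stop above 4 N and contact force between stick and housing above 4 N), for 0.4 s.
At the end, for the whole second after the job is handed in: The housing lies flat, its nose where the stop's face plate can stand (12 to 42 mm before the block's origin, 2.5 mm either way), square to it within 0.06 rad; the flap is shut (under 0.06 rad); the stick stands upright, at rest and released, with handle and head both over the mat (x of housing_nose in the frame of stop between -0.0445 and -0.0095 m and angle between the x axis of housing and the x axis of stop, either way round below 0.06 rad and angle between each of housing, stick's own z axis and vertical below 0.06 rad and linear speed of each of housing, stick below 0.01 m/s and value of joint flap below 0.06 rad and x of stick in the frame of mat between -0.14 and 0.14 m and y of stick in the frame of mat between -0.06 and 0.06 m and x of stick_tip in the frame of mat between -0.14 and 0.14 m and y of stick_tip in the frame of mat between -0.06 and 0.06 m and height (world z) of stick below 0.007 m); the robot touches nothing.
It fails at once if the housing is forced against the stop with more than 15 N (contact force between housing and stop above 15 N).
It fails at once if the housing is tipped (angle between housing's own z axis and vertical above 0.3 rad).
It fails at once if another thing on the bench is moved more than 2 cm (distance of any of old_housing, spray_can, bearing_ring, wrench, grease_jar from where it was at the start of the episode above 0.02 m).
It also fails if it takes over 72 s, if anything falls off the work surface, if the arm or the gripper's body presses on something with over 40 N, if the wrist force passes 120 N, or if a joint passes its speed limit or range.

## Working session

There is one attempt and no reset: what is moved stays moved. The work goes in short steps, Python scripts to look and compute and a tool call to move; the robot and the scene stay as the last step left them, time stands still between calls to the robot, and variables do not carry over. Pictures are saved under pics/ and viewed, about 8 in all and at most 12, crops included, and the job is handed in when it is done.

Besides the shell and the picture viewer there is one more tool, called after "Request:" as a command line: name --pt "numbers of a row" for each row, then --argument value for the rest. play_rows: Moves the arm, as the interface text tells. Shifts and turns lie within -1 to 1; 1 stands for 1000 mm of shift or 2 pi rad of turn. Its arguments: {"type":"object","properties":{"motion":{"type":"array","items":{"type":"array","items":{"type":"number"}}},"squeeze":{"type":"number"}},"required":["motion"]}

```bash
mkdir -p pics; ls; python3 - <<'E'
from workcell import *
import cv2, numpy as np
print(read_state())
for n in ("scene","side"):
    im=read_camera(n); cv2.imwrite(f"pics/{n}0.png",im[:,:,::-1])
    ci=camera_info(n); print(n,np.round(ci["intrinsics"],1).tolist(),np.round(ci["pose"],4).tolist())
E
```

```text
pics
{'time': 0.0, 'q': array([ 1.28508683e+00,  2.64746339e-01,  1.60537111e+00, -3.94784953e-06,
        1.27368415e+00, -3.68770002e-02]), 'joint_vel': array([ 0.00049306, -0.00109363,  0.00099126, -0.00085791,  0.00015818,
       -0.00029706]), 'joint_torque': array([-1.04182178e-03, -5.15098250e+01, -3.67327666e+01, -1.55770576e-04,
        1.24953859e-02,  1.92843936e-05]), 'tool_pos': array([0.16601788, 0.65351851, 0.22996816]), 'tcp_rot': array([-0.38981196, -3.11695908,  0.00342534]), 'wrist_force': array([-0.14876045,  0.48469882,  0.72220559]), 'torque': array([-0.00568904, -0.02528456,  0.04723263]), 'width': 0.9976524934065525}
scene [[607.2, 0.0, 325.9], [0.0, 607.2, 232.3], [0.0, 0.0, 1.0]] [[-0.8066, 0.388, -0.4459, 1.1618], [0.591, 0.5445, -0.5952, 0.7926], [0.0119, -0.7436, -0.6685, 0.9665], [0.0, 0.0, 0.0, 1.0]]
side [[502.8, 0.0, 317.6], [0.0, 502.8, 235.0], [0.0, 0.0, 1.0]] [[-0.9925, -0.0849, 0.0879, 0.4805], [-0.1222, 0.6857, -0.7176, 0.7174], [0.0006, -0.7229, -0.6909, 0.8162], [0.0, 0.0, 0.0, 1.0]]
```

View pics/scene0.png

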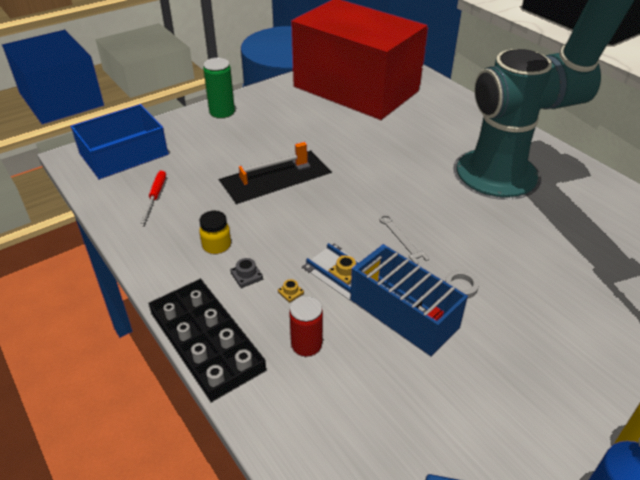

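View pics/side0.png

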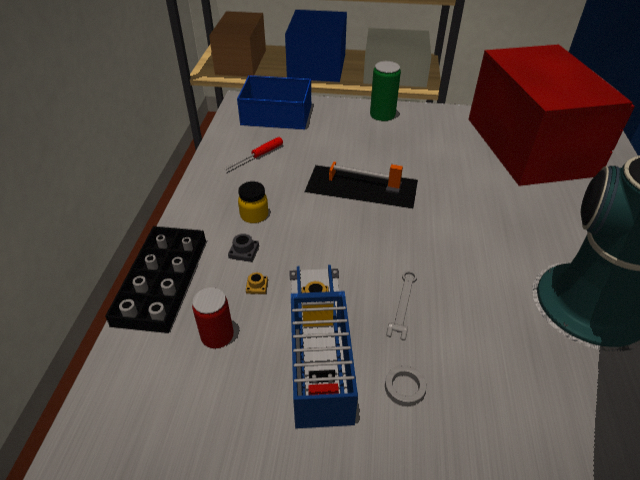

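Scene: the mat with the stick is at side (360,185), handle on the right at (396,175). The runway starts at (315,270), the gate is near (320,300), and the cabinet extends to (325,420). I'll take enlarged crops for measuring.

```bash
cat > h.py <<'E'
from workcell import *
import cv2, numpy as np
from scipy.spatial.transform import Rotation as R
def ray(n,uv,z,ci=None):
    ci=ci or camera_info(n); K=np.array(ci["intrinsics"]);P=np.array(ci["pose"])
    d=P[:3,:3]@np.linalg.solve(K,[*uv,1.]); return P[:3,3]+d*(z-P[2,3])/d[2]
def proj(n,p,ci=None):
    ci=ci or camera_info(n); K=np.array(ci["intrinsics"]);P=np.array(ci["pose"])
    c=P[:3,:3].T@(np.asarray(p,float)-P[:3,3]); return (K@c/c[2])[:2]
def fr(x,y,yaw):  # local->world
    c,s=np.cos(yaw),np.sin(yaw)
    return lambda p:np.array([x+c*p[0]-s*p[1],y+s*p[0]+c*p[1],p[2]])
def st():
    s=read_state(); print("t%.2f"%s["time"],"pos",np.round(s["tool_pos"],4),"F",np.round(s["wrist_force"],2),"w%.3f"%s["width"]); print(np.round(R.from_rotvec(s["tcp_rot"]).as_matrix(),4).tolist()); return s
E
python3 - <<'E'
from h import *
im=cv2.imread("pics/side0.png")
a=cv2.resize(im[255:430,280:365],None,fx=3.4,fy=3.4,interpolation=cv2.INTER_CUBIC)
b=cv2.resize(im[150:215,295:425],None,fx=3.8,fy=3.8,interpolation=cv2.INTER_CUBIC)
s=cv2.imread("pics/scene0.png"); c=cv2.resize(s[230:360,300:475],None,fx=2.7,fy=2.7,interpolation=cv2.INTER_CUBIC)
o=np.zeros((600,795,3),np.uint8); o[:a.shape[0],:a.shape[1]]=a; o[:b.shape[0],295:295+b.shape[1]]=b; o[247:247+c.shape[0],295:295+c.shape[1]]=c
cv2.imwrite("pics/comp.png",o)
E
```

```text
(no output)
```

View pics/comp.png

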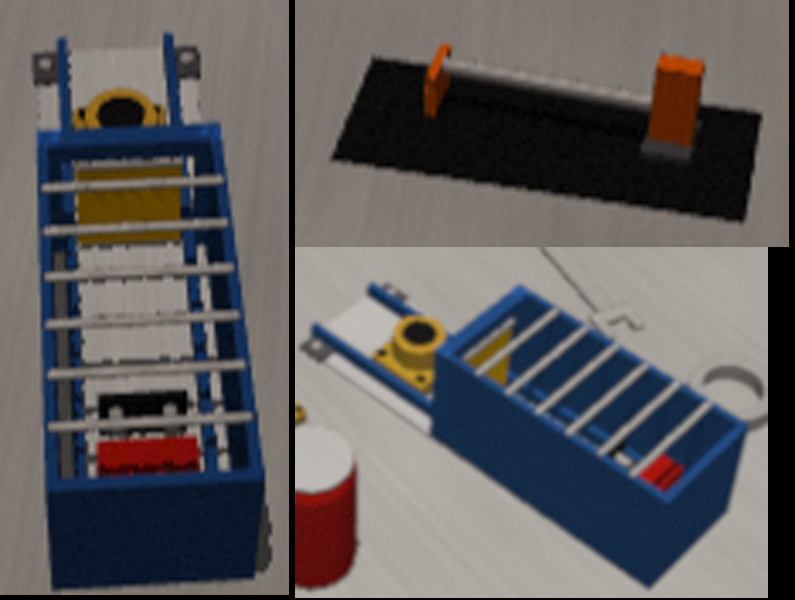

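```bash
python3 - <<'E'
from h import *
A=lambda u,v:(280+u/3.4,255+v/3.4)
B=lambda u,v:(295+(u-295)/3.8,150+v/3.8)
C=lambda u,v:(300+(u-295)/2.7,230+(v-247)/2.7)
def show(n,l,z):
    p=[ray(n,q,z)[:2] for q in l]; print(n,z,np.round(p,4).tolist()); return np.array(p)
p=show("side",[A(38,132),A(220,124),A(50,490),A(262,475)],.102)
print("dims",[np.linalg.norm(p[i]-p[j]) for i,j in((0,1),(2,3),(0,2),(1,3))])
p2=show("scene",[C(437,353),C(520,287),C(663,500),C(746,425)],.102)
print("dims",[np.linalg.norm(p2[i]-p2[j]) for i,j in((0,1),(2,3),(0,2),(1,3))])
m=show("side",[B(373,57),B(761,113),B(745,221),B(332,158)],.003)
print("dims",[np.linalg.norm(m[i]-m[(i+1)%4]) for i in range(4)],m.mean(0),np.arctan2(*(m[1]+m[2]-m[0]-m[3])[::-1]))
show("side",[B(680,66)],.070)   # handle top
show("side",[B(441,48),B(430,113),B(436,80)],.037)
show("side",[B(668,150)],.009)
show("side",[A(62,40),A(168,35)],.016) # rail ends
show("scene",[C(315,330),C(372,290)],.016)
show("side",[A(120,110)],.041); show("scene",[C(420,328)],.041)
show("side",[A(98,440),A(197,437)],.047)
show("side",[A(99,400),A(187,395)],.041)
E
```

```text
side 0.102 [[0.6003, 0.1364], [0.5035, 0.1188], [0.5617, 0.3412], [0.4673, 0.3222]]
dims [np.float64(0.09842377909562834), np.float64(0.0962544068804226), np.float64(0.20848739323039514), np.float64(0.20661230555080776)]
scene 0.102 [[0.607, 0.1429], [0.5107, 0.124], [0.5685, 0.342], [0.4728, 0.3268]]
dims [np.float64(0.09814499315598306), np.float64(0.09691403027760506), np.float64(0.20269847646364222), np.float64(0.20629884388649247)]
side 0.003 [[0.6234, -0.402], [0.3471, -0.3697], [0.3599, -0.252], [0.6365, -0.2836]]
dims [np.float64(0.278208240733354), np.float64(0.11841256751872915), np.float64(0.2784479008290047), np.float64(0.11909774261738253)] [ 0.49173393 -0.32683169] 3.0265234162471817
side 0.07 [[0.41, -0.3247]]
side 0.037 [[0.5719, -0.3715], [0.5718, -0.2971], [0.5716, -0.3342]]
side 0.009 [[0.4113, -0.3127]]
side 0.016 [[0.6116, -0.0099], [0.5452, -0.0225]]
scene 0.016 [[0.6172, -0.0011], [0.5504, -0.0125]]
side 0.041 [[0.5651, 0.0642]]
scene 0.041 [[0.5616, 0.067]]
side 0.047 [[0.5484, 0.2829], [0.4997, 0.2752]]
side 0.041 [[0.5515, 0.2571], [0.5072, 0.2487]]
```

Both cameras roughly agree: the station is at about (0.555, 0.136) with yaw of about 100.5°, and the mat is at (0.492, -0.327). I'll hop over the station and take a close wrist view.

Request:
play_rows --pt "-0.036 -0.03 -0.014 0 85" --pt "-0.036 -0.03 -0.014 0 85" --pt "-0.036 -0.03 -0.014 0 85" --pt "-0.036 -0.03 -0.014 0 85" --pt "-0.036 -0.03 -0.014 0 85"

```text
time: 0.72
tool_pos: [0.3043, 0.463, 0.3012]
tcp_rot: [-0.389, -3.117, 0.001]
wrist_force: [1.6, 0.3, 0.5]
width: 0.991
```

Request:
play_rows --pt "-0.036 -0.03 -0.014 0 85" --pt "-0.036 -0.03 -0.014 0 85" --pt "-0.036 -0.03 -0.014 0 85" --pt "-0.036 -0.03 -0.014 0 85" --pt "-0.036 -0.03 -0.014 0 85"

```text
time: 1.35
tool_pos: [0.4417, 0.2734, 0.3713]
tcp_rot: [-0.39, -3.117, 0.0]
wrist_force: [0.9, 0.3, 0.1]
width: 0.999
```

Request:
play_rows --pt "-0.036 -0.03 -0.014 0 85" --pt "-0.036 -0.03 -0.014 0 85" --pt "0 0 0 0 85"

```text
time: 1.72
tool_pos: [0.498, 0.1966, 0.4]
tcp_rot: [0.397, 3.115, -0.0]
wrist_force: [-0.2, 1.3, 0.1]
width: 0.999
```

```bash
python3 - <<'E'
from h import *
s=st(); ci=camera_info("wrist"); im=read_camera("wrist"); P=np.array(ci["pose"])
T=np.eye(4);T[:3,:3]=R.from_rotvec(s["tcp_rot"]).as_matrix();T[:3,3]=s["tool_pos"]
print("K",np.round(ci["intrinsics"],1).tolist(),"pose",np.round(P,4).tolist(),"rel",np.round(np.linalg.inv(T)@P,4).tolist())
import pickle;pickle.dump(ci,open("w1.pkl","wb")); cv2.imwrite("pics/w1.png",im[:,:,::-1])
E
```

```text
t1.73 pos [0.498  0.1966 0.4   ] F [-0.25  1.33  0.12] w0.999
[[-0.9681, 0.2506, 0.0016], [0.2506, 0.9681, -0.0003], [-0.0016, 0.0001, -1.0]]
K [[411.0, 0.0, 326.0], [0.0, 411.0, 244.1], [0.0, 0.0, 1.0]] pose [[0.2509, 0.9287, 0.2732, 0.4285], [0.968, -0.2407, -0.0707, 0.2152], [0.0001, 0.2822, -0.9594, 0.5418], [0.0, 0.0, 0.0, 1.0]] rel [[-0.0003, -0.9598, -0.2806, 0.0717], [1.0, -0.0003, -0.0, 0.0006], [-0.0001, -0.2806, 0.9598, -0.1419], [0.0, 0.0, 0.0, 1.0]]
```

View pics/w1.png

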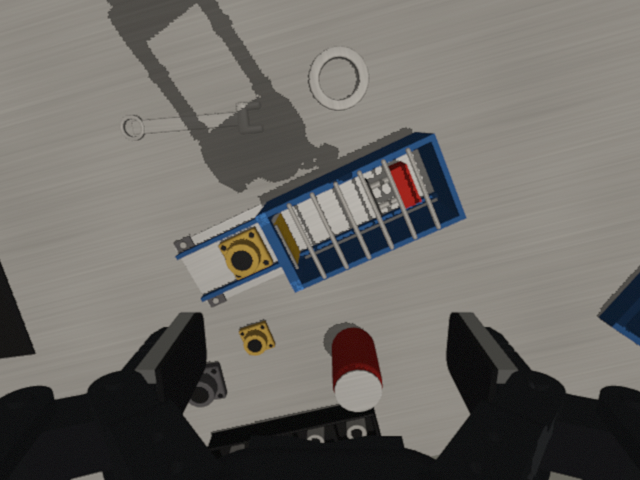

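The wrist view shows the housing at (243,255), the gate near (280,245), the cabinet top corners near (262,212), (298,290), (434,135) and (464,216), and the red stop at (404,184). I'll enlarge it for measuring.

```bash
python3 - <<'E'
import cv2
im=cv2.imread("pics/w1.png"); cv2.imwrite("pics/w1c.png",cv2.resize(im[125:310,170:470],None,fx=2.66,fy=2.66,interpolation=cv2.INTER_CUBIC))
E
```

```text
(no output)
```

View pics/w1c.png

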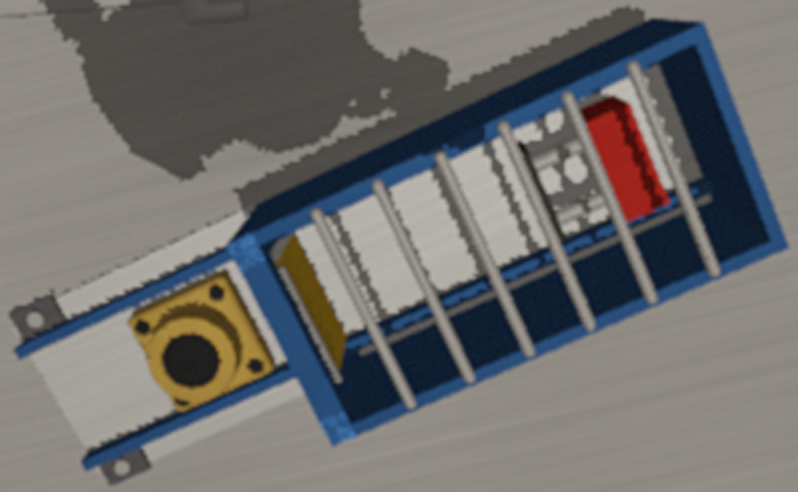

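```bash
python3 - <<'E'
from h import *
import pickle; ci=pickle.load(open("w1.pkl","rb"))
D=lambda u,v:(170+u/2.66,125+v/2.66)
def W(l,z): return np.array([ray("w",D(*q),z,ci)[:2] for q in l])
c=W([(230,240),(332,440),(787,248),(704,27)],.102)
print("cab",np.round(c,4).tolist(),[round(float(np.linalg.norm(c[i]-c[(i+1)%4])),4) for i in range(4)])
d=(c[2]+c[3]-c[0]-c[1])/2; e=c[0]+c[3]-c[1]-c[2]
print("yaw",np.degrees(np.arctan2(d[1],d[0])),"lat",np.degrees(np.arctan2(e[1],e[0])))
ctr=c.mean(0); yaw=np.radians(100.5); u=np.array([np.cos(yaw),np.sin(yaw)]); v=np.array([-u[1],u[0]])
o=ctr-u*.100; print("origin",o)
S=lambda p:np.round(np.c_[(p-o)@u,(p-o)@v]*1000,1).tolist()
print("rail ends",S(W([(20,350),(88,462)],.016)),"plate edge",S(W([(40,365),(86,445)],.003)))
f=W([(130,313),(225,272),(272,370),(182,410)],.019);print("flange",S(f),f.mean(0))
print(np.degrees(np.arctan2(*(f[1]+f[2]-f[0]-f[3])[::-1])),np.degrees(np.arctan2(*(f[0]+f[1]-f[2]-f[3])[::-1])))
print("bore",S(W([(192,360)],.041)))
print("red front",S(W([(585,115),(628,222)],.047)),"red back",S(W([(626,98),(667,203)],.047)))
for z in(.003,.025,.04): print("face",z,S(W([(522,140),(553,235)],z)))
E
```

```text
cab [[0.5028, 0.1175], [0.5986, 0.134], [0.5635, 0.3385], [0.4682, 0.3211]] [0.0972, 0.2075, 0.097, 0.2065]
yaw 99.68713686225925 lat -169.95362953284732
origin [0.5514893  0.12948098]
rail ends [[-147.0, 33.9], [-146.6, -34.2]] plate edge [[-148.1, 20.6], [-148.9, -28.6]]
flange [[-86.0, 27.8], [-33.3, 26.4], [-35.6, -28.8], [-87.2, -28.6]] [0.56330118 0.07011869]
99.61461574284958 -171.30932038376366
bore [[-62.3, -2.3]]
red front [[154.0, 26.5], [153.3, -26.8]] red back [[173.4, 25.7], [172.7, -26.2]]
face 0.003 [[125.6, 21.4], [120.8, -28.8]]
face 0.025 [[124.8, 24.8], [120.2, -23.3]]
face 0.04 [[124.3, 27.2], [119.8, -19.6]]
```

Station ≈ (0.552, 0.132) with yaw ≈ 100.1°. The housing is at station x ≈ -63 mm, and the plate face is at x ≈ 120 mm (rough). Next I'll go above the stick handle, turning about 170°.

Request:
play_rows --pt "-0.0043 -0.0476 0 0 85" --pt "-0.0043 -0.0476 0 0 85" --pt "-0.0043 -0.0476 0 0 85" --pt "-0.0043 -0.0476 0 0 85" --pt "-0.0043 -0.0476 0 0 85"

```text
time: 2.4
tool_pos: [0.4575, -0.0369, 0.3984]
tcp_rot: [-0.386, -3.117, -0.001]
wrist_force: [0.2, 0.7, 0.2]
width: 0.998
```

Request:
play_rows --pt "-0.0043 -0.0476 0 0 85" --pt "-0.0043 -0.0476 0 0 85" --pt "-0.0043 -0.0476 0 0 85" --pt "-0.0043 -0.0476 0 0 85" --pt "-0.0043 -0.0476 0 0 85"

```text
time: 3.02
tool_pos: [0.4205, -0.2728, 0.3984]
tcp_rot: [-0.387, -3.117, -0.002]
wrist_force: [0.2, -1.2, 0.1]
width: 0.995
```

Request:
play_rows --pt "-0.0043 -0.0476 0 0 85" --pt "0 0 0.0125 0.0294 85" --pt "0 0 0.0125 0.0294 85" --pt "0 0 0.0125 0.0294 85" --pt "0 0 0.0125 0.0294 85"

```text
time: 3.65
tool_pos: [0.4135, -0.3185, 0.3479]
tcp_rot: [-1.495, -2.761, -0.002]
wrist_force: [-0.9, -0.4, 0.3]
width: 0.996
```

Request:
play_rows --pt "0 0 0.0125 0.0294 85" --pt "0 0 0.0125 0.0294 85" --pt "0 0 0.0125 0.0294 85" --pt "0 0 0.0125 0.0294 85" --pt "0 0 0.0125 0.0294 85"

```text
time: 4.28
tool_pos: [0.4135, -0.3184, 0.2854]
tcp_rot: [-2.568, -1.806, -0.0]
wrist_force: [-0.0, -0.2, 0.0]
width: 0.994
```

Request:
play_rows --pt "0 0 0.0125 0.0294 85" --pt "0 0 0.0125 0.0294 85" --pt "0 0 0.0125 0.0294 85" --pt "0 0 0.0125 0.0294 85" --pt "0 0 0.0125 0.0294 85"

```text
time: 4.9
tool_pos: [0.4134, -0.3183, 0.2229]
tcp_rot: [-3.104, -0.473, 0.001]
wrist_force: [-0.1, 0.2, 0.0]
width: 0.996
```

Request:
play_rows --pt "0 0 0.0125 0.0294 85" --pt "0 0 0.0125 0.0294 85" --pt "0 0 0 0 85"

```text
time: 5.28
tool_pos: [0.4126, -0.318, 0.1973]
tcp_rot: [-3.137, 0.093, 0.005]
wrist_force: [-0.1, -0.1, -0.0]
width: 0.995
```

```bash
python3 - <<'E'
from h import *
s=st(); print(np.round(s["q"],3)); ci=camera_info("wrist"); im=read_camera("wrist")
import pickle;pickle.dump((ci,s),open("w2.pkl","wb")); cv2.imwrite("pics/w2.png",im[:,:,::-1])
E
```

```text
t5.28 pos [ 0.4126 -0.318   0.1973] F [-0.14 -0.08 -0.03] w0.995
[[0.9982, -0.0593, -0.0028], [-0.0593, -0.9982, 0.003], [-0.003, -0.0028, -1.0]]
[-7.050e-01 -1.000e-03  1.966e+00  0.000e+00  1.181e+00  9.250e-01]
```

View pics/w2.png

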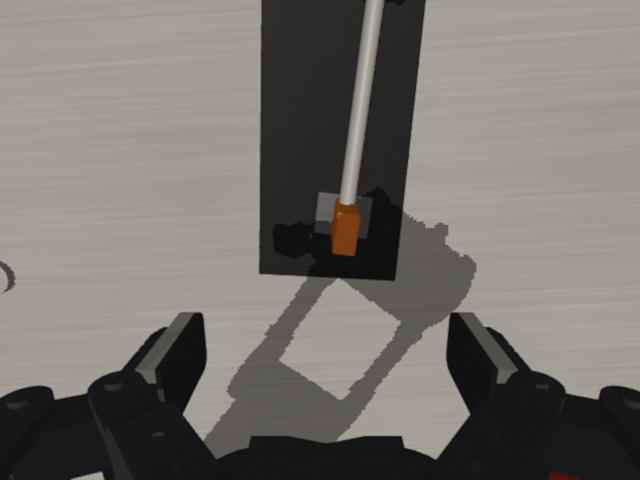

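The wrist view shows the handle top centred at about (345,233), the shaft running from (348,204) to (374,0), and the foot and mat below it.

```bash
python3 - <<'E'
from h import *
import pickle; ci,s=pickle.load(open("w2.pkl","rb")); T=R.from_rotvec(s["tcp_rot"]).as_matrix()
h=ray("w",(345.5,233),.070,ci); a=ray("w",(348,204),.033,ci); b=ray("w",(374,0),.033,ci)
f=np.array([ray("w",p,.009,ci) for p in((318,192),(372,198),(368,238),(315,233))])
print("handle",h,"shaft yaw",np.degrees(np.arctan2(*(b-a)[1::-1])),a,b)
print("foot c",f.mean(0),[np.linalg.norm(f[i]-f[(i+1)%4]) for i in range(4)])
m=np.array([ray("w",p,.003,ci) for p in((260,273),(396,280))]); print("mat edge",m,np.linalg.norm(m[0]-m[1]))
g=a+(b-a)*((h-a)@(b-a))/((b-a)@(b-a)); print("shaft line at handle",g)
print("delta tool",T.T@(h-s["tool_pos"]),"tool x yaw",np.degrees(np.arctan2(T[1,0],T[0,0])))
E
```

```text
handle [ 0.41169828 -0.33006506  0.07      ] shaft yaw -9.719754652491227 [ 0.42425218 -0.33410948  0.033     ] [ 0.55962324 -0.35729691  0.033     ]
foot c [ 0.41019989 -0.33076669  0.009     ] [np.float64(0.04399603666233759), np.float64(0.03372655843972307), np.float64(0.04435059047961283), np.float64(0.034343647328232724)]
mat edge [[ 0.36203747 -0.25608381  0.003     ]
 [ 0.34858865 -0.37422282  0.003     ]] 0.11890205063410485
shaft line at handle [ 0.41138309 -0.33190515  0.033     ]
delta tool [0.00019984 0.0124624  0.12728587] tool x yaw -3.3973499127865128
```

Request:
play_rows --pt "-0.001 0.013 0.03 0.0175 85" --pt "0 0 0.045 0 60" --pt "0 0 0.045 0 60" --pt "0 0 0.035 0 60" --pt "0 0 0.008 0 60" --squeeze 90

```text
time: 5.95
tool_pos: [0.4101, -0.3313, 0.0342]
tcp_rot: [-3.127, 0.266, 0.006]
wrist_force: [-0.8, 0.3, 0.0]
width: 0.708
```

Request:
play_rows --pt "0 0 0 0 40" --pt "0 0 0 0 0" --pt "0 0 0 0 0" --pt "0 0 0 0 0" --pt "0 0 0 0 0"

```text
time: 6.58
tool_pos: [0.4129, -0.3345, 0.0386]
tcp_rot: [3.127, -0.271, 0.005]
wrist_force: [0.4, 0.4, 6.8]
width: 0.174
```

```bash
python3 - <<'E'
from h import *
s=st(); print("wid mm",s["width"]*85.4)
E
```

```text
t6.58 pos [ 0.4129 -0.3345  0.0386] F [0.41 0.4  6.8 ] w0.174
[[0.9851, -0.1718, 0.0032], [-0.1718, -0.9851, -0.0027], [0.0036, 0.0021, -1.0]]
wid mm 14.825217572790635
```

Request:
play_rows --pt "0 0 -0.01 0 0" --pt "0 0 -0.02 0 0" --pt "0 0 -0.02 0 0" --pt "0 0 0 0 0" --pt "0 0 0 0 0"

```text
time: 7.2
tool_pos: [0.4109, -0.3327, 0.0858]
tcp_rot: [-3.129, 0.271, 0.001]
wrist_force: [0.3, 0.3, -1.7]
width: 0.172
```

```bash
python3 - <<'E'
from h import *
s=st(); print(s["torque"]); ci=camera_info("wrist"); a=read_camera("wrist"); b=read_camera("side")
import pickle;pickle.dump((ci,s),open("w3.pkl","wb"))
o=np.zeros((600,800,3),np.uint8); o[:375,:500]=cv2.resize(a[:,:],(500,375)); c=cv2.resize(b[120:240,290:450],None,fx=3,fy=3); o[240:600,320:800]=c
cv2.imwrite("pics/w3.png",o[:,:,::-1]); cv2.imwrite("pics/w3full.png",a[:,:,::-1])
E
```

```text
t7.20 pos [ 0.4109 -0.3327  0.0858] F [ 0.29  0.3  -1.73] w0.172
[[0.9851, -0.1719, -0.0007], [-0.1719, -0.9851, 0.0006], [-0.0008, -0.0005, -1.0]]
[-0.00062747  0.03546471 -0.00390263]
```

View pics/w3.png

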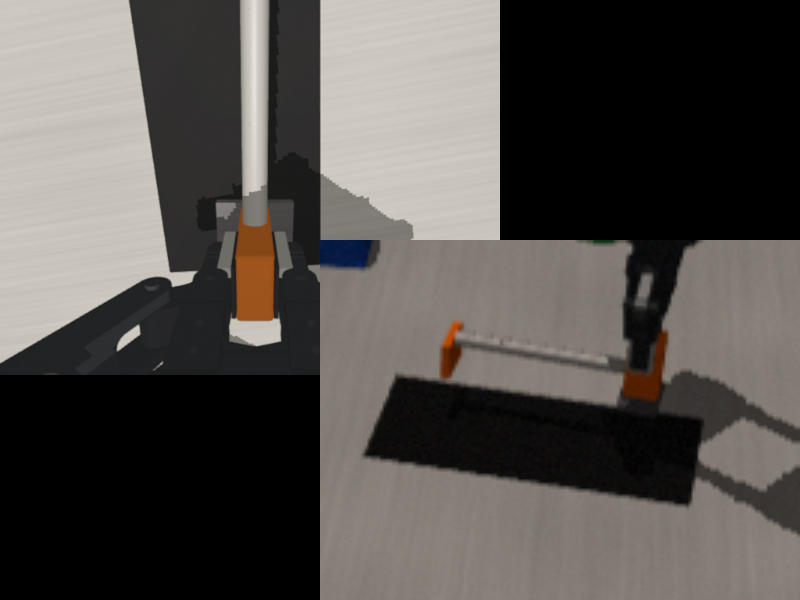

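Stick is held (Fz -1.7 N matches 160 g) and aligned with tool x. I'll turn it -110° at height, then carry it behind the runway, with a pitch and clearance check first.

```bash
python3 - <<'E'
from h import *
print("jar",ray("side",(253,215),.0),"old",ray("side",(243,255),0),"small",ray("side",(257,290),0))
im=cv2.imread("pics/w3full.png").astype(float).mean(2)
for v in (5,60,120,180,230):
    r=cv2.GaussianBlur(im,(3,1),0)[v]; g=np.diff(r); i=280+np.argmax(g[280:330]); j=320+np.argmin(g[320:380]); 
    w=j-i; print(v,i,j,w,"depth z",411*12/max(w,1))
E
```

```text
jar [ 0.75009548 -0.18126027  0.        ] old [ 0.74327648 -0.04482348  0.        ] small [0.69055931 0.05195296 0.        ]
5 306 344 38 depth z 129.78947368421052
60 307 343 36 depth z 137.0
120 308 343 35 depth z 140.9142857142857
180 308 342 34 depth z 145.05882352941177
230 309 342 33 depth z 149.45454545454547
```

Request:
play_rows --pt "0 0 -0.02 0 0" --pt "0 0 -0.02 -0.02778 0" --pt "0 0 0 -0.02778 0" --pt "0 0 0 -0.02778 0" --pt "0 0 0 -0.02778 0"

```text
time: 7.92
tool_pos: [0.4108, -0.3326, 0.1252]
tcp_rot: [-3.03, -0.824, 0.002]
wrist_force: [0.6, 0.1, -1.3]
width: 0.169
```

Request:
play_rows --pt "0 0 0 -0.02778 0" --pt "0 0 0 -0.02778 0" --pt "0 0 0 -0.02778 0" --pt "0 0 0 -0.02778 0" --pt "0 0 0 -0.02778 0"

```text
time: 8.55
tool_pos: [0.4108, -0.3326, 0.1251]
tcp_rot: [-2.397, -2.027, 0.001]
wrist_force: [0.8, 0.4, -0.9]
width: 0.169
```

Request:
play_rows --pt "0 0 0 -0.02778 0" --pt "0 0 0 -0.02778 0" --pt "0.0238 0.03675 0 0 0" --pt "0.0238 0.03675 0 0 0" --pt "0.0238 0.03675 0 0 0"

```text
time: 9.18
tool_pos: [0.5076, -0.2424, 0.1251]
tcp_rot: [-2.017, -2.407, 0.001]
wrist_force: [0.5, -1.5, -0.8]
width: 0.175
```

Request:
play_rows --pt "0.0238 0.03675 0 0 0" --pt "0.0238 0.03675 0 0 0" --pt "0.0238 0.03675 0 0 0" --pt "0 0 0 0 0"

```text
time: 9.68
tool_pos: [0.6048, -0.1515, 0.1251]
tcp_rot: [-2.012, -2.411, -0.0]
wrist_force: [0.1, -1.0, -2.2]
width: 0.173
```

```bash
python3 - <<'E'
from h import *
s=st(); print(np.round(s["q"],3)); T=R.from_rotvec(s["tcp_rot"]).as_matrix()
print("yaw",np.degrees(np.arctan2(T[1,0],T[0,0])))
ci=camera_info("wrist"); im=read_camera("wrist")
import pickle;pickle.dump((ci,s),open("w4.pkl","wb")); cv2.imwrite("pics/w4.png",im[:,:,::-1])
E
```

```text
t9.68 pos [ 0.6048 -0.1515  0.1251] F [ 0.1  -1.04 -2.24] w0.173
[[-0.1789, 0.9839, -0.0006], [0.9839, 0.1789, 0.0008], [0.0009, -0.0005, -1.0]]
[-2.860e-01  2.530e-01  1.822e+00  1.000e-03  1.068e+00 -4.660e-01]
yaw 100.30825942355618
```

View pics/w4.png

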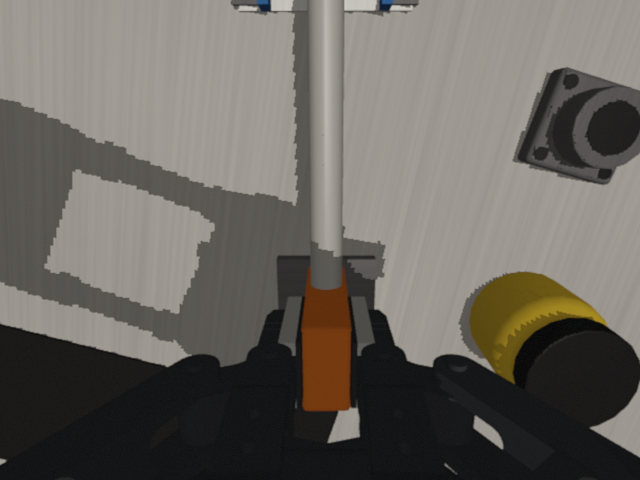

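The runway entry shows at the top (plate edge v≈10, rails at u≈264/386, centred on the stick at 326), so lateral position and yaw are right. I'll compute the x reference from the plate edge.

```bash
python3 - <<'E'
from h import *
import pickle; ci,s=pickle.load(open("w4.pkl","rb")); T=R.from_rotvec(s["tcp_rot"]).as_matrix()
for uv in ((326,10),(238,11),(415,11)): p=ray("w",uv,.003,ci); print(np.round(p,4),"tool",np.round(T.T@(p-s["tool_pos"]),4))
for uv in ((264,5),(386,5)): p=ray("w",uv,.016,ci); print("rail",np.round(T.T@(p-s["tool_pos"]),4))
im=cv2.imread("pics/w4.png"); print(im[0:22:2,250].tolist()); print(im[0:22:2,300].tolist())
E
```

```text
[ 0.5806 -0.0187  0.003 ] tool [ 1.349e-01 -1.000e-04  1.223e-01]
[ 0.5309 -0.0283  0.003 ] tool [ 0.1344 -0.0506  0.1223]
[ 0.6309 -0.0101  0.003 ] tool [0.1343 0.051  0.1222]
rail [ 0.1342 -0.0338  0.1093]
rail [0.1342 0.0326 0.1092]
[[91, 92, 95], [91, 91, 94], [64, 65, 67], [145, 150, 153], [188, 194, 197], [164, 171, 174], [112, 119, 121], [148, 156, 159], [147, 155, 158], [146, 154, 158], [147, 154, 158]]
[[103, 106, 109], [104, 107, 110], [104, 108, 110], [103, 107, 108], [104, 108, 110], [93, 97, 99], [79, 83, 86], [81, 86, 88], [81, 85, 88], [81, 86, 89], [82, 87, 89]]
```

Request:
play_rows --pt "0 0 0.03 0 0" --pt "0 0 0.03 0 0" --pt "0 0 0.015 0 0" --pt "0 0 0.005 0 0" --pt "0 0 0 0 0"

```text
time: 10.35
tool_pos: [0.6035, -0.1543, 0.0466]
tcp_rot: [2.017, 2.408, 0.0]
wrist_force: [0.3, 0.2, -2.1]
width: 0.171
```

Edge check gives origin ≈ (0.553, 0.130), so the stick is centred on the runway. Tip x ≈ -119, tail ≈ -91. I'll lower and push.

Request:
play_rows --pt "0 0 0.004 0 0" --pt "0 0 0.002 0 0" --pt "0 0 0 0 0" --pt "0.008 0 0 0 0" --pt "0.008 0 0 0 0" --squeeze 110

```text
time: 10.98
tool_pos: [0.6005, -0.1375, 0.0404]
tcp_rot: [-2.017, -2.408, -0.0]
wrist_force: [0.6, 0.5, -1.6]
width: 0.17
```

Request:
play_rows --pt "0.004 0 0 0 0" --pt "0.004 0 0 0 0" --pt "0.004 0 0 0 0" --pt "0.004 0 0 0 0" --pt "0.004 0 0 0 0"

```text
time: 11.6
tool_pos: [0.5974, -0.1187, 0.0406]
tcp_rot: [2.016, 2.408, -0.0]
wrist_force: [0.6, -2.4, -1.5]
width: 0.17
```

Request:
play_rows --pt "0.004 0 0 0 0" --pt "0.004 0 0 0 0" --pt "0.004 0 0 0 0" --pt "0.004 0 0 0 0" --pt "0.004 0 0 0 0"

```text
time: 12.22
tool_pos: [0.5935, -0.0985, 0.0403]
tcp_rot: [2.017, 2.408, 0.0]
wrist_force: [-0.0, -2.2, -1.3]
width: 0.169
```

```bash
cat >> h.py <<'E'
U=np.array([np.cos(np.radians(100.1)),np.sin(np.radians(100.1))]); O=np.array([.553,.130])
def stx():
    s=read_state(); p=s["tool_pos"][:2]-O; f=s["wrist_force"]; V=np.array([-U[1],U[0]]); T=R.from_rotvec(s["tcp_rot"]).as_matrix()
    print("t%.2f x%.2f y%.2f z%.2f mm  Fu %.2f Fv %.2f Fz %.2f yaw %.2f tilt %s"%(s["time"],p@U*1e3,p@V*1e3,s["tool_pos"][2]*1e3,f[:2]@U,f[:2]@V,f[2],np.degrees(np.arctan2(T[1,0],T[0,0])),np.round(T[2,:2],4)))
E
python3 - <<'E'
from h import *
stx(); b=read_camera("side"); a=read_camera("wrist")
o=np.zeros((600,800,3),np.uint8); o[:600,:450]=cv2.resize(b[210:410,250:400],None,fx=3,fy=3); o[:263,450:]=cv2.resize(a,(350,263)); cv2.imwrite("pics/p1.png",o[:,:,::-1])
E
```

```text
t12.22 x-232.03 y0.16 z40.32 mm  Fu -2.13 Fv 0.39 Fz -1.32 yaw 100.11 tilt [-0.      0.0001]
```

View pics/p1.png

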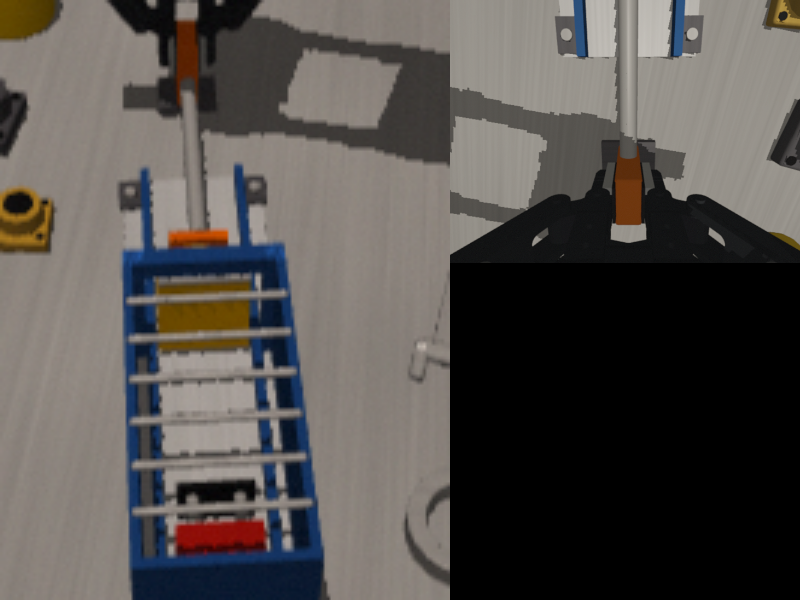

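Stick is centred between the rails and pushing; the housing is at the gate and slides with about 2.5 N. I'll continue 100 mm, staying short of the stop.

Request:
play_rows --pt "0.004 0 0 0 0" --pt "0.004 0 0 0 0" --pt "0.004 0 0 0 0" --pt "0.004 0 0 0 0" --pt "0.004 0 0 0 0"

```text
time: 12.95
tool_pos: [0.59, -0.0788, 0.0403]
tcp_rot: [-2.017, -2.409, 0.0]
wrist_force: [1.3, -3.2, -0.8]
width: 0.165
```

Request:
play_rows --pt "0.004 0 0 0 0" --pt "0.004 0 0 0 0" --pt "0.004 0 0 0 0" --pt "0.004 0 0 0 0" --pt "0.004 0 0 0 0"

```text
time: 13.58
tool_pos: [0.5865, -0.0591, 0.0403]
tcp_rot: [2.017, 2.409, -0.0]
wrist_force: [0.8, -2.1, -1.1]
width: 0.167
```

Request:
play_rows --pt "0.004 0 0 0 0" --pt "0.004 0 0 0 0" --pt "0.004 0 0 0 0" --pt "0.004 0 0 0 0" --pt "0.004 0 0 0 0"

```text
time: 14.2
tool_pos: [0.583, -0.0394, 0.0403]
tcp_rot: [2.017, 2.408, -0.0]
wrist_force: [0.6, -2.9, -0.1]
width: 0.167
```

Request:
play_rows --pt "0.004 0 0 0 0" --pt "0.004 0 0 0 0" --pt "0.004 0 0 0 0" --pt "0.004 0 0 0 0" --pt "0.004 0 0 0 0"

```text
time: 14.82
tool_pos: [0.5794, -0.0197, 0.0403]
tcp_rot: [-2.017, -2.409, 0.0]
wrist_force: [0.6, -3.2, -0.1]
width: 0.172
```

Request:
play_rows --pt "0.003 0 0 0 0" --pt "0.003 0 0 0 0" --pt "0.003 0 0 0 0" --pt "0.002 0 0 0 0" --pt "0.001 0 0 0 0"

```text
time: 15.45
tool_pos: [0.5774, -0.008, 0.0403]
tcp_rot: [2.017, 2.409, -0.0]
wrist_force: [-0.5, -3.5, -1.5]
width: 0.172
```

```bash
python3 - <<'E'
from h import *
stx(); b=read_camera("side"); cv2.imwrite("pics/p2.png",cv2.resize(b[230:430,250:400],None,fx=3,fy=3)[:,:,::-1])
E
```

```text
t15.45 x-140.15 y0.21 z40.27 mm  Fu -3.39 Fv 1.13 Fz -1.48 yaw 100.11 tilt [-0. -0.]
```

View pics/p2.png

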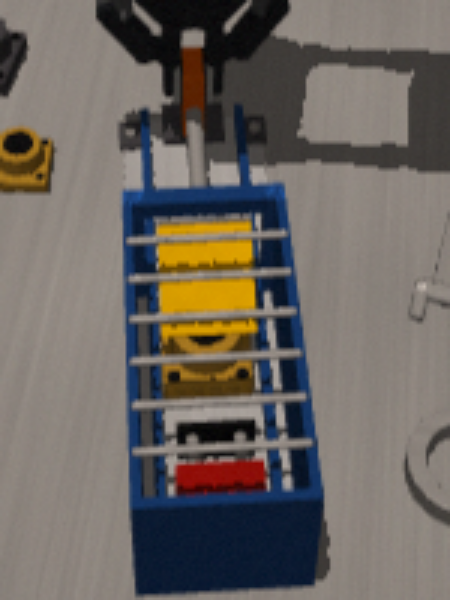

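```bash
python3 - <<'E'
from h import *
def q(u,v,z): p=ray("side",(250+u/3,230+v/3),z)[:2]-O; return round(float(p@U*1e3),1)
print("nose top/bot",q(208,372,.019),q(208,396,.003))
for z in(.03,.035,.04,.045): print("plate top",z,q(215,422,z))
print("red front top",q(220,462,.047), "floor gap near plate", q(215,420,.003))
E
```

```text
nose top/bot 74.6 81.4
plate top 0.03 116.0
plate top 0.035 119.0
plate top 0.04 122.1
plate top 0.045 125.1
red front top 151.8 floor gap near plate 98.3
```

Request:
play_rows --pt "0.003 0 0 0 0" --pt "0.003 0 0 0 0" --pt "0.003 0 0 0 0" --pt "0.002 0 0 0 0" --pt "0.001 0 0 0 0"

```text
time: 16.12
tool_pos: [0.5752, 0.0039, 0.0402]
tcp_rot: [-2.017, -2.409, 0.0]
wrist_force: [0.7, -2.5, -0.6]
width: 0.167
```

Request:
play_rows --pt "0.001 0 0 0 0" --pt "0.001 0 0 0 0" --pt "0.001 0 0 0 0" --pt "0.001 0 0 0 0" --pt "0.001 0 0 0 0"

```text
time: 16.75
tool_pos: [0.5744, 0.0087, 0.0403]
tcp_rot: [-2.017, -2.408, 0.0]
wrist_force: [1.1, -2.1, -0.2]
width: 0.171
```

```bash
python3 -c "
from h import *
stx()"
```

```text
t16.75 x-123.21 y0.21 z40.26 mm  Fu -2.22 Fv -0.70 Fz -0.16 yaw 100.11 tilt [ 0. -0.]
```

Request:
play_rows --pt "0.0006 0 0 0 0" --pt "0.0006 0 0 0 0" --pt "0.0006 0 0 0 0" --pt "0.0006 0 0 0 0" --pt "0.0006 0 0 0 0"

```text
time: 17.38
tool_pos: [0.5739, 0.0116, 0.0403]
tcp_rot: [-2.017, -2.408, 0.0]
wrist_force: [0.7, -2.2, 0.2]
width: 0.17
```

Request:
play_rows --pt "0.0005 0 0 0 0" --pt "0.0005 0 0 0 0" --pt "0.0005 0 0 0 0" --pt "0.0005 0 0 0 0"

```text
time: 17.88
tool_pos: [0.5736, 0.0136, 0.0403]
tcp_rot: [2.017, 2.409, 0.0]
wrist_force: [1.1, -3.6, -0.8]
width: 0.17
```

```bash
python3 -c "
from h import *
stx()"
```

```text
t17.88 x-118.23 y0.18 z40.30 mm  Fu -3.69 Fv -0.45 Fz -0.78 yaw 100.11 tilt [-0.  0.]
```

Request:
play_rows --pt "0.0005 0 0 0 0" --pt "0.0005 0 0 0 0" --pt "0.0005 0 0 0 0" --pt "0.0005 0 0 0 0" --pt "0.0005 0 0 0 0"

```text
time: 18.5
tool_pos: [0.5731, 0.016, 0.0403]
tcp_rot: [-2.017, -2.408, 0.0]
wrist_force: [1.3, -2.9, -0.5]
width: 0.17
```

Request:
play_rows --pt "0.0005 0 0 0 0" --pt "0.0005 0 0 0 0" --pt "0.0005 0 0 0 0" --pt "0.0005 0 0 0 0" --pt "0.0005 0 0 0 0"

```text
time: 19.12
tool_pos: [0.5726, 0.0185, 0.0403]
tcp_rot: [-2.017, -2.409, 0.0]
wrist_force: [0.9, -2.8, -0.3]
width: 0.169
```

Request:
play_rows --pt "0.0005 0 0 0 0" --pt "0.0005 0 0 0 0" --pt "0.0005 0 0 0 0" --pt "0.0005 0 0 0 0" --pt "0.0005 0 0 0 0"

```text
time: 19.75
tool_pos: [0.5721, 0.021, 0.0402]
tcp_rot: [-2.017, -2.409, 0.0]
wrist_force: [0.5, -2.7, -2.2]
width: 0.17
```

Request:
play_rows --pt "0.0005 0 0 0 0" --pt "0.0005 0 0 0 0" --pt "0.0005 0 0 0 0" --pt "0.0005 0 0 0 0" --pt "0.0005 0 0 0 0"

```text
time: 20.38
tool_pos: [0.5717, 0.0234, 0.0402]
tcp_rot: [-2.017, -2.409, 0.0]
wrist_force: [-0.4, -3.0, -1.5]
width: 0.168
```

Request:
play_rows --pt "0.0005 0 0 0 0" --pt "0.0005 0 0 0 0" --pt "0.0005 0 0 0 0" --pt "0.0005 0 0 0 0" --pt "0.0005 0 0 0 0"

```text
time: 21.0
tool_pos: [0.5713, 0.0259, 0.0403]
tcp_rot: [2.017, 2.409, -0.0]
wrist_force: [0.5, -2.5, -1.6]
width: 0.168
```

Request:
play_rows --pt "0.0005 0 0 0 0" --pt "0.0005 0 0 0 0" --pt "0.0005 0 0 0 0" --pt "0.0005 0 0 0 0" --pt "0.0005 0 0 0 0"

```text
time: 21.62
tool_pos: [0.571, 0.0282, 0.0403]
tcp_rot: [2.017, 2.408, -0.0]
wrist_force: [1.6, -3.2, -1.7]
width: 0.168
```

Request:
play_rows --pt "0.0005 0 0 0 0" --pt "0.0005 0 0 0 0" --pt "0.0005 0 0 0 0"

```text
time: 22.0
tool_pos: [0.5713, 0.0285, 0.0407]
tcp_rot: [2.014, 2.408, -0.002]
wrist_force: [1.1, -8.2, -0.0]
width: 0.167
```

Contact: force rises to 8.3 N and motion stops at nose x ≈ 122.5 mm. I'll hold to see the steady value.

Request:
play_rows --pt "0.0002 0 0 0 0" --pt "0 0 0 0 0"

```text
time: 22.25
tool_pos: [0.5713, 0.0285, 0.0408]
tcp_rot: [2.014, 2.408, -0.002]
wrist_force: [0.3, -8.4, -0.9]
width: 0.167
```

Request:
play_rows --pt "0.0003 0 0 0 0" --pt "0.0003 0 0 0 0" --pt "0 0 0 0 0"

```text
time: 22.62
tool_pos: [0.5714, 0.0285, 0.0409]
tcp_rot: [2.014, 2.407, -0.002]
wrist_force: [0.5, -10.2, 0.5]
width: 0.17
```

Request:
play_rows --pt "0.0003 0 0 0 0" --pt "0.0002 0 0 0 0" --pt "0 0 0 0 0" --pt "0 0 0 0 0"

```text
time: 23.12
tool_pos: [0.5715, 0.0286, 0.0411]
tcp_rot: [2.013, 2.407, -0.003]
wrist_force: [2.4, -11.7, 1.3]
width: 0.17
```

Request:
play_rows --pt "0.0001 0 0 0 0" --pt "0 0 0 0 0" --pt "0 0 0 0 0" --pt "0 0 0 0 0" --pt "0 0 0 0 0"

```text
time: 23.75
tool_pos: [0.5715, 0.0286, 0.0411]
tcp_rot: [2.013, 2.407, -0.003]
wrist_force: [1.4, -11.7, 0.5]
width: 0.167
```

```bash
python3 -c "
from h import *
stx()"
```

```text
t23.75 x-103.08 y-0.41 z41.09 mm  Fu -11.80 Fv 0.71 Fz 0.50 yaw 100.19 tilt [-0.0042  0.0013]
```

Pressed at about 9 N net for over 1 s. Drawing the stick straight out now.

Request:
play_rows --pt "-0.002 0 0 0 0" --pt "-0.004 0 0 0 0" --pt "-0.007 0 0 0 0" --pt "-0.01 0 0 0 0" --pt "-0.01 0 0 0 0"

```text
time: 24.38
tool_pos: [0.5763, -0.0019, 0.0403]
tcp_rot: [-2.017, -2.409, -0.0]
wrist_force: [-0.2, -0.5, -2.1]
width: 0.168
```

Request:
play_rows --pt "-0.01 0 0 0 0" --pt "-0.01 0 0 0 0" --pt "-0.01 0 0 0 0" --pt "-0.01 0 0 0 0" --pt "-0.01 0 0 0 0"

```text
time: 25.0
tool_pos: [0.5851, -0.0512, 0.0403]
tcp_rot: [2.017, 2.408, 0.0]
wrist_force: [-0.1, -0.8, -1.9]
width: 0.17
```

Request:
play_rows --pt "-0.01 0 0 0 0" --pt "-0.01 0 0 0 0" --pt "-0.01 0 0 0 0" --pt "-0.01 0 0 0 0" --pt "-0.01 0 0 0 0"

```text
time: 25.62
tool_pos: [0.5939, -0.1004, 0.0403]
tcp_rot: [2.017, 2.409, -0.0]
wrist_force: [-0.4, -0.3, -1.2]
width: 0.17
```

Request:
play_rows --pt "-0.012 0 0 0 0" --pt "-0.012 0 0 0 0" --pt "-0.012 0 0 0 0" --pt "-0.012 0 0 0 0" --pt "-0.01 0 0 0 0"

```text
time: 26.25
tool_pos: [0.6041, -0.1578, 0.0403]
tcp_rot: [2.017, 2.408, -0.0]
wrist_force: [0.1, 0.2, -1.4]
width: 0.167
```

```bash
python3 - <<'E'
from h import *
stx(); b=read_camera("side"); a=read_camera("wrist"); c=read_camera("scene"); cv2.imwrite("pics/w5.png",a[:,:,::-1])
import pickle; pickle.dump((camera_info("wrist"),read_state()),open("w5.pkl","wb"))
o=np.zeros((600,800,3),np.uint8); o[:,:450]=cv2.resize(b[230:430,250:400],None,fx=3,fy=3); o[:263,450:]=cv2.resize(a,(350,263)); o[263:,450:]=cv2.resize(c[230:360,300:435],(350,337)); cv2.imwrite("pics/p3.png",o[:,:,::-1])
E
```

```text
t26.25 x-292.25 y0.18 z40.29 mm  Fu 0.13 Fv -0.14 Fz -1.45 yaw 100.10 tilt [-0.  0.]
```

View pics/p3.png

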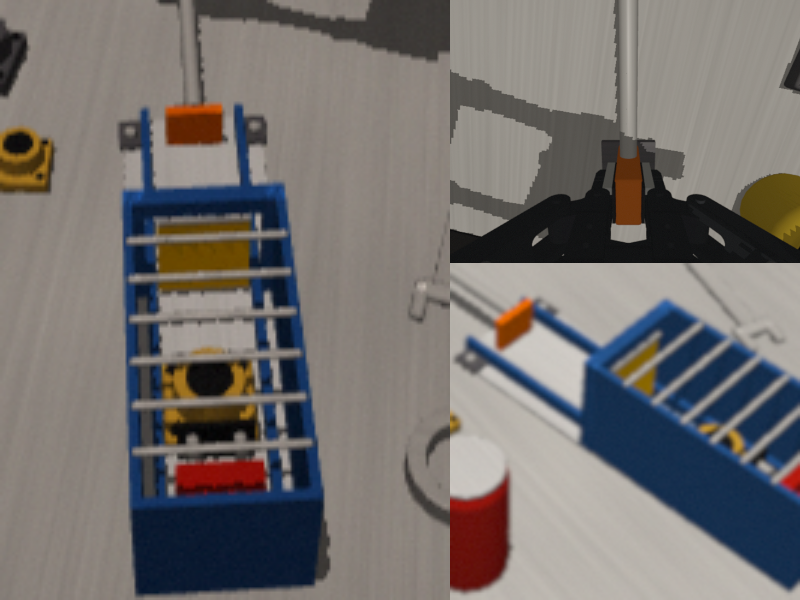

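Flap is shut, the housing is square against the plate, and the stick is clear. I'll carry the stick back to the mat the same way.

Request:
play_rows --pt "0 0 -0.025 0 0" --pt "0 0 -0.03 0 0" --pt "0 0 -0.03 0 0" --pt "-0.0231 -0.0368 0 0 0" --pt "-0.0231 -0.0368 0 0 0"

```text
time: 27.02
tool_pos: [0.5395, -0.2152, 0.1261]
tcp_rot: [2.014, 2.41, 0.001]
wrist_force: [-1.3, 0.2, -0.8]
width: 0.169
```

Request:
play_rows --pt "-0.0231 -0.0368 0 0 0" --pt "-0.0231 -0.0368 0 0 0" --pt "-0.0231 -0.0368 0 0 0" --pt "-0.0231 -0.0368 0 0 0" --pt "0 0 0 0.02778 0"

```text
time: 27.65
tool_pos: [0.4087, -0.3332, 0.1252]
tcp_rot: [-2.227, -2.215, 0.001]
wrist_force: [0.3, -0.1, -2.2]
width: 0.168
```

Request:
play_rows --pt "0 0 0 0.02778 0" --pt "0 0 0 0.02778 0" --pt "0 0 0 0.02778 0" --pt "0 0 0 0.02778 0" --pt "0 0 0 0.02778 0"

```text
time: 28.28
tool_pos: [0.4109, -0.3315, 0.1253]
tcp_rot: [-2.954, -1.069, -0.0]
wrist_force: [-0.3, -0.5, -1.8]
width: 0.173
```

Request:
play_rows --pt "0 0 0 0.02778 0" --pt "0 0 0 0.02778 0" --pt "0 0 0 0.02778 0" --pt "0 0 0 0.02778 0" --pt "0 0 0 0.02778 0"

```text
time: 28.9
tool_pos: [0.4108, -0.3314, 0.1252]
tcp_rot: [-3.129, 0.279, 0.0]
wrist_force: [-1.2, 0.5, -1.0]
width: 0.169
```

Request:
play_rows --pt "0 0 0.03 0 0" --pt "0 0 0.03 0 0" --pt "0 0 0.015 0 0" --pt "0 0 0 0 0" --pt "0 0 0 0 0"

```text
time: 29.52
tool_pos: [0.4117, -0.3327, 0.0513]
tcp_rot: [3.129, -0.271, 0.002]
wrist_force: [0.0, -0.7, -1.5]
width: 0.169
```

```bash
python3 -c "
from h import *
st()"
```

```text
t29.52 pos [ 0.4117 -0.3327  0.0513] F [ 0.04 -0.71 -1.53] w0.169
[[0.9851, -0.1718, 0.0013], [-0.1718, -0.9851, -0.0011], [0.0015, 0.0009, -1.0]]
```

Lower in small steps and feel for the mat.

Request:
play_rows --pt "0 0 0.003 0 0" --pt "0 0 0.003 0 0" --pt "0 0 0.002 0 0" --pt "0 0 0.001 0 0" --pt "0 0 0.001 0 0"

```text
time: 30.15
tool_pos: [0.4109, -0.3321, 0.0402]
tcp_rot: [3.13, -0.271, -0.0]
wrist_force: [0.3, -0.2, -2.0]
width: 0.17
```

Request:
play_rows --pt "0 0 0.001 0 0" --pt "0 0 0 0 0"

```text
time: 30.4
tool_pos: [0.4109, -0.3321, 0.0392]
tcp_rot: [-3.13, 0.271, -0.0]
wrist_force: [0.0, -0.1, -2.0]
width: 0.167
```

Request:
play_rows --pt "0 0 0.001 0 0" --pt "0 0 0.001 0 0" --pt "0 0 0 0 0"

```text
time: 30.78
tool_pos: [0.411, -0.3323, 0.0386]
tcp_rot: [3.13, -0.271, 0.0]
wrist_force: [-3.0, 2.8, 8.5]
width: 0.172
```

Contact is at the same height as at the start (0.0386). I'll relieve the load, release and rise.

Request:
play_rows --pt "0 0 -0.001 0 0" --pt "0 0 0 0 0" --pt "0 0 0 0 22" --pt "0 0 0 0 30" --pt "0 0 0 0 50" --squeeze 30

```text
time: 31.4
tool_pos: [0.4108, -0.332, 0.0381]
tcp_rot: [-3.13, 0.271, 0.0]
wrist_force: [0.6, 0.9, -0.1]
width: 0.55
```

Request:
play_rows --pt "0 0 0 0 70" --pt "0 0 0 0 70" --pt "0 0 0 0 70" --pt "0 0 -0.02 0 70" --pt "0 0 -0.04 0 70"

```text
time: 32.02
tool_pos: [0.4093, -0.3307, 0.0968]
tcp_rot: [-3.127, 0.271, 0.006]
wrist_force: [0.7, -0.8, -0.7]
width: 0.82
```

Request:
play_rows --pt "0 0 -0.05 0 70" --pt "0 0 -0.05 0 70" --pt "0 0 -0.03 0 70" --pt "0 0 0 0 70" --pt "0 0 0 0 70"

```text
time: 32.65
tool_pos: [0.4103, -0.3316, 0.2271]
tcp_rot: [-3.129, 0.271, 0.002]
wrist_force: [-0.3, 0.0, -0.7]
width: 0.817
```

```bash
python3 - <<'E'
from h import *
st(); b=read_camera("side"); a=read_camera("wrist"); c=read_camera("scene")
o=np.zeros((600,800,3),np.uint8); o[:320,:427]=cv2.resize(a,(427,320)); o[:280,427:]=cv2.resize(b[150:270,290:450],(373,280)); o[320:,:427]=cv2.resize(b[200:430,100:450],(427,280)); o[280:,427:]=cv2.resize(c[130:400,140:480],(373,320)); cv2.imwrite("pics/p4.png",o[:,:,::-1])
E
```

```text
t32.65 pos [ 0.4103 -0.3316  0.2271] F [-0.31  0.02 -0.72] w0.817
[[0.9851, -0.1719, -0.0012], [-0.1719, -0.9851, 0.001], [-0.0013, -0.0008, -1.0]]
```

View pics/p4.png

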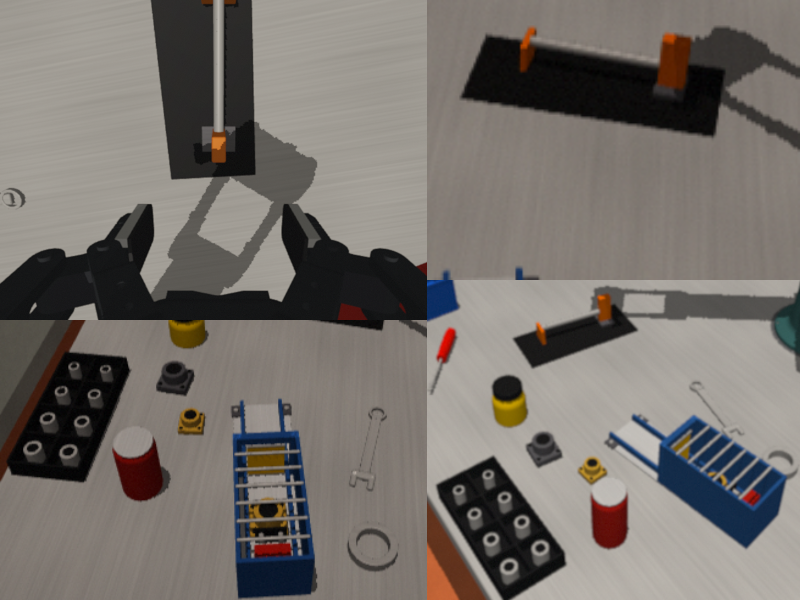

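The stick stands upright on the mat, released, with handle and head inside the mat's edges. The flap is shut, the housing is at the stop, and the other things look undisturbed.

```bash
python3 -c "
from workcell import *
print(finish_job())"
```

```text
the job is handed in; nothing more can be done
None
```

I slid the brass housing through the flap to the stop, pressed it home, drew the stick out and stood it back on its mat. I handed the job in at about 33 s of the 72 s; `finish_job` gave no verdict.

- **Contact:** sliding took about 3 N. I felt the black face with the housing's nose at about x = 122 mm in the station frame. That agreed with the camera estimates of 116–125 mm.
- **Press:** I held it for about 1.7 s. The push ended at about 11.8 N, so about 9 N on the stop after taking off the sliding force. I aimed for 10 N; the highest reading was about 12 N in total. The force reading is noisy by about 1 N.
- **Final pictures:** the flap is shut and the housing sits against the face plate, square as far as I can see. The stick stands upright and released, with handle and head over the mat and the gripper clear above it. The other things look unmoved.
- **Stick set-down:** it met the mat at the same gripper height (38.6 mm) as when I first gripped it.
- **Disagreements:** the scene camera put the station about 7 mm away from the side and wrist cameras. I used the wrist view of the runway edge instead. I judged the flap angle and the housing's squareness by eye and did not measure them.

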